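# Find the stamped crate and push it to the dispatch rail

## Task

One of the two small plywood crates has a release stamp underneath. With the fingertips, without gripping or lifting, tip each crate over away from you, so that it lies on its far side with its bottom facing you; then push the stamped one, still lying, straight on until its lid is flat against the low aluminium dispatch rail. Check both crates before pushing, leave the unstamped one lying where it fell, and do not disturb the other things on the bench.

Things in the scene. Friction and masses are not known exactly. Their poses are not given: they have to be found in the camera images.
- crate_stamped: one of two outwardly alike closed plywood crates with light battens; standing 60 mm deep (x), 110 wide (y), 90 tall (z), about 0.35 kg, loose, left or right. Origin: centre of its underside; z up through the lid, x away from the robot. Dark stamp in the middle underneath: a 36 mm ring with a 60 mm bar across. Fallen on its far side: 90 mm long, lid end away from the robot, 110 wide, 60 high
- crate_stamped_mid (a point): centre of the stamped crate, 45 mm above its underside, same axes
- crate_stamped_lid (a point): centre of the outer face of the stamped crate's lid, 90 mm above its underside, same axes
- crate_plain: the unstamped crate, same size, mass, origin and axes; its underside is bare plywood
- crate_plain_mid (a point): centre of the unstamped crate, 45 mm above its underside, same axes
- crate_plain_lid (a point): centre of the outer face of the unstamped crate's lid, 90 mm above its underside, same axes
- rail: dispatch rail: a fixed aluminium angle across the bench beyond the crates, 400 mm long (its y), upright leg 24 mm high, flat leg behind it. Origin on the bench at mid-length of the near face that the crate is pushed against; x points away from the robot, square to that face (yaw varies a little)
- collet: loose steel collet, 26 mm across and 35 mm tall, standing between the crates on the robot's side; origin at the centre of its underside; to be left alone
- go_ring: loose black ring gauge, 58 mm across and 16 mm high, left of the crates, short of the rail; origin at the centre of its underside; to be left alone
- block: loose black set-up block, 46x50x44 mm, left of the crates; origin at the centre of its underside; to be left alone
There are look-alikes about, which are no part of the job. Leave any red look-alike of the crate_plain alone. Leave any red look-alike of the crate_stamped alone.

How it is judged:
By the outcome, as a careful person would: the job done as asked, in the order asked, and still so for the second after the job is handed in, with the robot touching nothing.
It also fails if it takes over 54 s, if anything falls off the work surface, if the arm or the gripper's body presses on something with over 40 N, if the wrist force passes 120 N, or if a joint passes its speed limit or range.

## Robot

A 6-joint arm with a two-finger parallel gripper is mounted at the origin on a cart in front of the work surface, level with it; the furniture and walls round the work are solid. World frame = base frame: x ahead of the robot, y to its left, z up, the work surface at z = 0. Lengths are in m, angles in rad, forces in N, time in s.
With the tool pointing down it reaches from about 0.35 to 0.875 m from the base axis. Payload 4.2 kg.
Tool frame: the origin (TCP) lies at the very end of the fingers, on their centre line; the grasp point (between the pads) lies env.grip_depth behind it (env.grip_depth is the distance from the TCP to the grasp point, in m); z points along the fingers, y is the line along which they close (so a half turn about z gives the same grasp; the last joint's range is limited). The gripper opens to 85 mm and grips with 20 to 120 N. Pads are 22 mm wide; open, the fingers measure 114 mm over their backs; the gripper's body (76 mm by 85 mm) begins 54 mm behind the grasp point. The pads swing forward as they close: fully open they stand 13 mm farther back than shut.
Start: joints at [-1.038, 0.385, 0.008, 0, -1.194, -0.259], TCP at [0.169, -0.602, 0.231] pointing down, gripper open.
Joint ranges: [-3.14, 3.14], [-1.21, 2.06], [-1.07, 1.41], [-3.16, 2.05], [-2.99, -0.16], [-3.1, 3.1]. Speed limits (rad/s): [2.79, 2.79, 3.14, 3.14, 3.14, 3.14].

## Interface

Orientations are given as a unit quaternion [x, y, z, w].
In Python, from workcell import env, viewer gives the robot as it stands. Calls block until the motion is done:
- env.move_ptp(position, orientation): joint-space move of the TCP to a pose.
- env.movel(position, orientation=None, speed=0.15): straight line of the TCP; orientation=None keeps the orientation; speed is the mean speed in m/s.
- env.move_j(angles): joint-space move.
- env.set_gripper(opening, grip_force=None): opening from 0.0 (shut) to 1.0 (fully open); grip_force is the grip in N (None keeps the last); returns when the fingers have stopped.
- env.wait(seconds).
- env.ik(position, orientation): joint angles nearest the present ones, or None.
- viewer.get_image(name): name is "scene" or "side" or "wrist"; returns a dict with "image" (400x640x3 uint8, red, green, blue), "mtx" (3x3 intrinsics, pixels), "xyz" and "orientation" of the camera in the world. Camera axes: x right, y down, z forward; pixel columns grow to the right and rows downward; lengths in m; the calibration is good to about 2 mm. The wrist camera is an equidistant fisheye: a pixel r from the principal point sees the ray r / f radians off the axis. A picture is of the moment at which its call begins. There is no depth.
A pose or a line that the arm cannot do raises env.IKError and nothing moves.
- env.close_job(): hands the job in; it is judged then, once.
Readings, each from a call of its own:
- env.current_time_s(): time.
- env.current_joints(): joint angles.
- env.current_joint_velocities(): joint speeds.
- env.current_effort(): joint torques, N m.
- env.current_position(): TCP position.
- env.current_tool_rot(): TCP orientation.
- env.current_ft_force(): force on the tool from outside, world axes, zero at the start.
- env.current_ft_torque(): the same for the moment, N m.
- env.current_finger_gap(): opening from 0.0 (shut) to 1.0 (fully open).
- env.current_gripper_force(): force on a finger pad.
Only numpy, scipy, OpenCV 4.12 (cv2) and the standard library are available. Lean on these libraries where they do the work, as an engineer would, in place of code of your own. Each camera call takes 0.05 s, during which the arm holds its last target. There are 200 camera calls.

## Working session

There is one attempt and no reset: what is moved stays moved. The work goes in short steps, each a Python script; the robot and the scene stay as the last script left them, time stands still between calls to the robot, and variables do not carry over. Pictures are saved under pics/ and viewed, at most 10 in all, crops included, and the job is handed in when it is done.

```bash
mkdir -p pics; cat > h.py <<'E'
import numpy as np, cv2
from scipy.spatial.transform import Rotation as R
from workcell import env, viewer
def grab(n,f):
    d=viewer.get_image(n); cv2.imwrite('pics/'+f+'.png',d['image'][:,:,::-1]); np.savez('pics/'+f+'.npz',mtx=d['mtx'],xyz=d['xyz'],q=d['orientation'],image=d['image']); return d
def ray(d,u,v,fish=False):
    K=np.array(d['mtx']); x=(u-K[0,2])/K[0,0]; y=(v-K[1,2])/K[1,1]
    if fish:
        r=np.hypot(x,y)+1e-12; c=np.array([x/r*np.sin(r),y/r*np.sin(r),np.cos(r)])
    else: c=np.array([x,y,1.])
    q=d['q'] if 'q' in d else d['orientation']
    c=R.from_quat(q).apply(c); return np.array(d['xyz']),c/np.linalg.norm(c)
def onz(d,u,v,z,fish=False):
    o,c=ray(d,u,v,fish); return o+c*(z-o[2])/c[2]
def tri(*rs):
    A=np.zeros((3,3));b=np.zeros(3)
    for o,c in rs:
        P=np.eye(3)-np.outer(c,c);A+=P;b+=P@o
    p=np.linalg.solve(A,b); return p,max(np.linalg.norm((np.eye(3)-np.outer(c,c))@(p-o)) for o,c in rs)
def ld(f): return dict(np.load('pics/'+f+'.npz'))
E
python3 - <<'E'
from h import *
for n in('scene','side'):
    d=grab(n,n+'0'); print(n,d['xyz'],R.from_quat(d['orientation']).as_matrix()[:,2],d['mtx'][0])
print(env.current_time_s(),env.grip_depth,env.current_tool_rot(),env.current_position())
E
```

```text
scene [0.02002948 0.76929404 0.88937763] [ 0.40123422 -0.49451352 -0.77101717] [488.69679499   0.         310.79226367]
side [0.45756735 1.09042757 0.44576168] [-0.04614714 -0.92319324 -0.38155561] [415.35468134   0.         318.81450846]
0.1 0.0187 [-1.36411253e-01  9.90651768e-01  1.00418464e-03 -1.88321201e-04] [ 0.1688834  -0.60119587  0.23029822]
```

View pics/scene0.png

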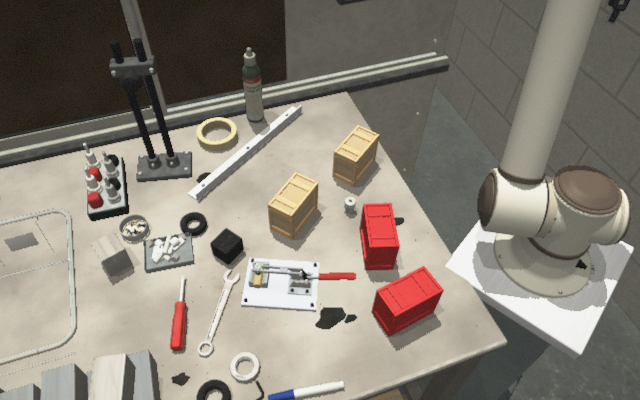

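View pics/side0.png

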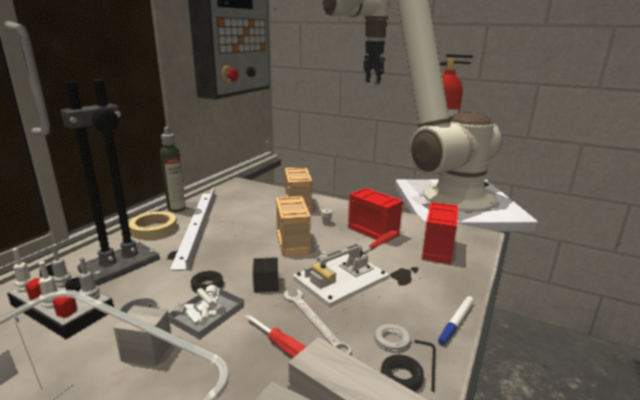

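Scene: the plywood crates are at (294,205) (left) and (356,154) (right). The red look-alikes at (379,236) and (407,300) are out by colour. The rail runs (195,190)–(300,108), the collet is at (350,205), the block at (227,246) and the ring gauge at (193,223). The toggle clamp sits near the left crate, on the robot side. Next, one close crop for the corners.

```bash
python3 - <<'E'
from h import *
a=ld('scene0')['image'][:,:,::-1]; b=ld('side0')['image'][:,:,::-1]
A=cv2.resize(a[100:250,180:390],None,fx=3.8,fy=3.8,interpolation=cv2.INTER_CUBIC)[:,:798]
def grid(I,u0,v0,s,st):
    for u in range(u0//st*st+st,u0+int(I.shape[1]/s),st): cv2.putText(I,str(u),(int((u-u0)*s),9),0,.35,(0,0,255)); cv2.line(I,(int((u-u0)*s),10),(int((u-u0)*s),16),(0,0,255))
    for v in range(v0//st*st+st,v0+int(I.shape[0]/s),st): cv2.putText(I,str(v),(0,int((v-v0)*s)),0,.35,(0,0,255)); 
    return I
cv2.imwrite('pics/cropA.png',grid(A,180,100,3.8,10))
# wood masks
for n,im in(('scene',a),('side',b)):
    h=cv2.cvtColor(im,cv2.COLOR_BGR2HSV); m=cv2.inRange(h,(10,85,60),(28,255,255))
    m=cv2.morphologyEx(m,cv2.MORPH_CLOSE,np.ones((5,5)))
    for c in cv2.findContours(m,0,2)[0]:
        if cv2.contourArea(c)>300:
            c=cv2.convexHull(c); print(n,cv2.boundingRect(c),cv2.contourArea(c),cv2.approxPolyDP(c,2.5,True)[:,0].tolist())
E
```

```text
scene (268, 174, 50, 66) 2113.0 [[297, 174], [317, 183], [316, 206], [291, 239], [271, 228], [268, 204]]
scene (333, 127, 46, 60) 1748.0 [[360, 127], [378, 134], [373, 161], [352, 186], [333, 176], [335, 151]]
side (128, 211, 48, 28) 1068.0 [[175, 217], [175, 228], [166, 235], [155, 238], [130, 235], [128, 222], [138, 214], [163, 211]]
side (276, 167, 37, 89) 2836.0 [[306, 167], [312, 180], [310, 250], [305, 254], [283, 255], [277, 234], [276, 198], [284, 169]]
```

View pics/cropA.png

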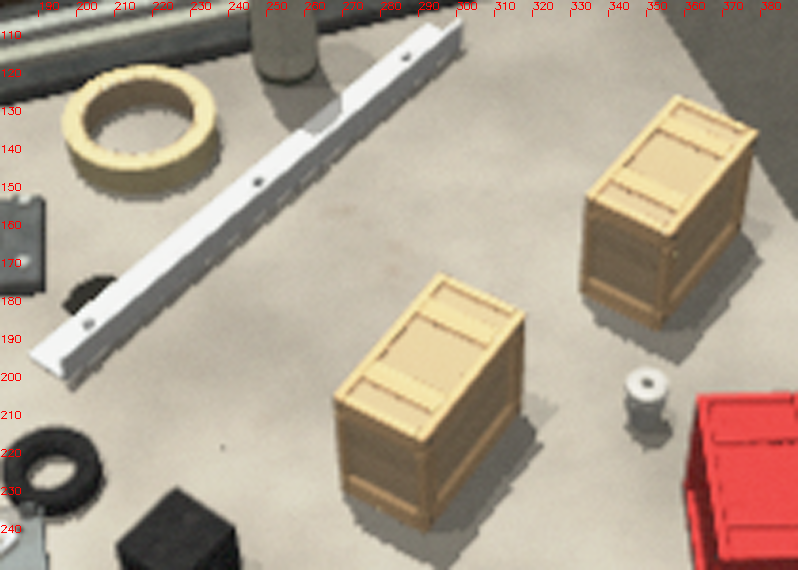

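```bash
python3 - <<'E'
from h import *
d=ld('scene0'); s=ld('side0'); f=lambda p:(180+p[0]/3.8-.3,100+p[1]/3.8-.3)
for n,T,B in(('L',[(442,274),(525,315),(425,440),(334,400)],[(519,415),(427,530),(345,490)]),('R',[(677,96),(757,133),(667,237),(587,197)],[(742,235),(660,328),(582,288)])):
    t=np.array([onz(d,*f(p),.09) for p in T]); b=np.array([onz(d,*f(p),0) for p in B])
    print(n,'top',t[:,:2].round(3).tolist(),'c',t.mean(0).round(4),'sides',np.linalg.norm(t-np.roll(t,-1,0),axis=1).round(3))
    w=(t[3]-t[2]+t[0]-t[1]);v=t[0]-t[3]+t[1]-t[2]
    print(np.degrees(np.arctan2(w[1],w[0])),np.degrees(np.arctan2(v[1],v[0])),'bot',b[:,:2].round(3).tolist())
for nm,z,pts in(('rail bottom',0,[(72,388),(463,52)]),('railtop',.024,[(65,362),(463,25)]),('collet top',.035,[(647,381)]),('ring',.016,[(53,465)]),('block top',.044,[(180,525)])):
    print(nm,[onz(d,*f(p),z).round(3).tolist() for p in pts])
m=cv2.resize(s['image'][150:280,160:360,::-1],None,fx=4,fy=4,interpolation=cv2.INTER_CUBIC); cv2.imwrite('pics/cropB.png',m)
E
```

```text
L top [[0.507, 0.223], [0.45, 0.216], [0.434, 0.32], [0.49, 0.332]] c [0.4705 0.2727 0.09  ] sides [0.057 0.106 0.058 0.111]
9.477042026991091 -81.2737951134861 bot [[0.45, 0.218], [0.437, 0.318], [0.492, 0.328]]
R top [[0.495, 0.009], [0.436, 0.004], [0.425, 0.113], [0.482, 0.118]] c [0.4597 0.0612 0.09  ] sides [0.059 0.109 0.057 0.109]
5.048508599274495 -83.81459065479032 bot [[0.435, 0.005], [0.427, 0.106], [0.486, 0.112]]
rail bottom [[0.672, 0.381, 0.0], [0.693, -0.012, 0.0]]
railtop [[0.672, 0.38, 0.024], [0.694, -0.013, 0.024]]
collet top [[0.392, 0.171, 0.035]]
ring [[0.625, 0.434, 0.016]]
block top [[0.521, 0.426, 0.044]]
```

View pics/cropB.png

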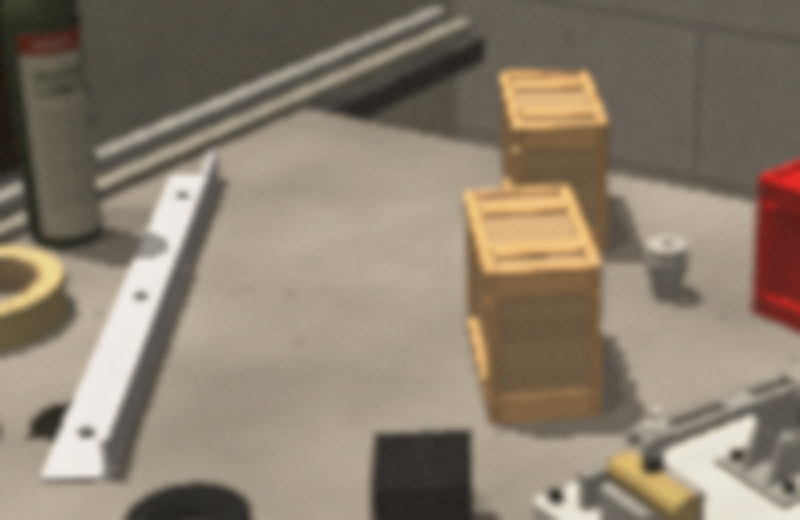

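Crop B shows both crates standing free with clear bench between them and the rail. The measured tops are 57–59 × 106–111 mm, matching the given size. The top and bottom corners also line up vertically at z = 0.09 and 0. Before moving I'll cross-check the heights with the side view, the clamp clearance and the IK.

```bash
cat >> h.py <<'E'
def quat(yaw): return (R.from_euler('z',yaw)*R.from_quat([0,1,0,0])).as_quat()
E
python3 - <<'E'
from h import *
d=ld('scene0'); s=ld('side0'); f=lambda p:(180+p[0]/3.8-.3,100+p[1]/3.8-.3); g=lambda p:(160+p[0]/4-.3,150+p[1]/4-.3)
for a,b in(((442,274),(465,188)),((525,315),(569,185)),((425,440),(600,265)),((334,400),(488,272)),((427,530),(600,412)),((677,96),(502,72)),((757,133),(590,70)),((667,237),(606,124)),((587,197),(503,128)),((647,381),(669,242)),((463,25),(213,153)),((65,362),(107,443))):
    p,e=tri(ray(d,*f(a)),ray(s,*g(b))); print(p.round(3),round(e,4))
for p in((320,262),(242,306),(248,258),(314,310)): print('plate',onz(d,*p,0).round(3))
print('handle',onz(d,355,275,.03).round(3), onz(d,300,275,.05).round(3))
for p in([.41,.057,.18],[.41,.057,.08],[.42,.266,.08],[.6,.3,.03]): print(np.round(env.ik(p,quat(.1)),2))
E
```

```text
[0.509 0.223 0.092] 0.0025
[0.451 0.216 0.092] 0.0015
[0.436 0.319 0.089] 0.0014
[0.492 0.332 0.091] 0.002
[0.436 0.32  0.004] 0.001
[0.496 0.01  0.091] 0.0015
[0.436 0.006 0.092] 0.0008
[0.427 0.112 0.091] 0.0019
[0.489 0.112 0.086] 0.0045
[0.391 0.172 0.037] 0.0004
[ 0.7   -0.018  0.021] 0.0028
[0.676 0.379 0.022] 0.0018
plate [0.353 0.324 0.   ]
plate [0.406 0.504 0.   ]
plate [0.476 0.416 0.   ]
plate [0.291 0.417 0.   ]
handle [0.268 0.316 0.03 ] [0.345 0.397 0.05 ]
[ 0.53  0.07 -0.55  0.   -0.95 -2.01]
[ 0.53  0.22 -0.69 -0.   -0.66 -2.01]
[ 0.89  0.34 -0.5  -0.   -0.73 -2.36]
[ 0.7   0.65 -0.09  0.   -0.83 -2.17]
```

Heights from the two views: tops at 0.089–0.092, bench about 0, collet top 0.037, rail top 0.022, so everything fits. Tipping the right crate first.

```bash
cat >> h.py <<'E'
def tip(near,yaw,h=.083):
    q=quat(yaw); e=np.array([np.cos(yaw),np.sin(yaw),0]); n=np.array([*near,0.]); Z=np.array([0,0,1.])
    P=lambda s,z:n+e*s+Z*z
    env.move_ptp(P(-.055,.17),q); env.set_gripper(.4); env.movel(P(-.05,h-.003),q,speed=.2)
    env.movel(P(-.022,h-.003),q,speed=.1); f0=np.array(env.current_ft_force()); s=-.022
    while s<.01:
        s+=.002; env.movel(P(s,h-.003),q,speed=.04); f=(np.array(env.current_ft_force())-f0)@e
        if abs(f)>.5: break
    print('contact s',s,'f',f,'t',env.current_time_s())
    for th in np.radians([6,12,18,24,30,35,40]):
        x=.06-.06*np.cos(th)+h*np.sin(th); z=.06*np.sin(th)+h*np.cos(th)
        env.movel(P(s+x,z-.003),q,speed=.06)
        print(round(np.degrees(th)),(np.array(env.current_ft_force())-f0).round(2))
    env.wait(.3); p=np.array(env.current_position())
    env.movel(p-e*.05+Z*.03,q,speed=.2); env.movel(p-e*.08+Z*.1,q,speed=.25)
    print('t',env.current_time_s())
E
python3 - <<'E'
from h import *
tip((.431,.058),.10); grab('scene','scene1')
a=ld('scene1')['image'][:,:,::-1]; cv2.imwrite('pics/c1.png',cv2.resize(a[90:260,180:420],None,fx=3.3,fy=3.3,interpolation=cv2.INTER_CUBIC))
E
```

```text
contact s -0.019999999999999997 f 0.6448599021919756 t 4.3833
6 [ 0.73 -0.53  0.36]
12 [-3.9  -0.37  5.34]
18 [-5.62 -0.56 13.22]
24 [-5.49 -1.54 18.28]
30 [-3.52 -2.98 19.89]
35 [-0.08 -0.71 -0.37]
40 [0.19 0.18 1.83]
t 7.8083
```

View pics/c1.png

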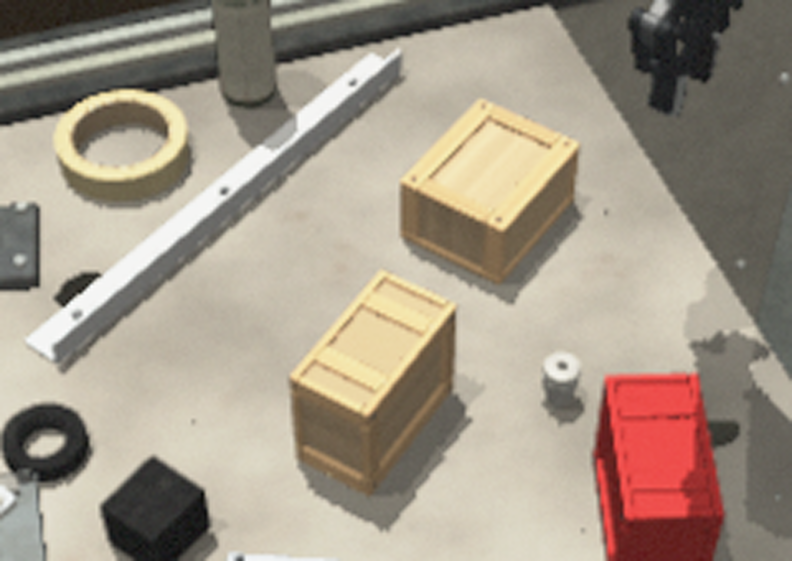

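The right crate now lies on its far side at about (490,190) in the crop, lid end away and bottom toward the robot. No stamp shows so far. The contact trigger fired early on noise, so I'll fix the threshold and tip the left crate.

```bash
sed -i 's/if abs(f)>.5: break/if f<-.9: break/; s/while s<.01:/while s<-.004:/' h.py
python3 - <<'E'
from h import *
tip((.441,.268),.155); grab('scene','scene2'); grab('wrist','wrist2')
a=ld('scene2')['image'][:,:,::-1]; w=ld('wrist2')['image'][:,:,::-1]
A=cv2.resize(a[90:260,180:420],None,fx=3.3,fy=3.3,interpolation=cv2.INTER_CUBIC); W=cv2.resize(w,None,fx=.0+.6,fy=.6)
cv2.imwrite('pics/c2.png',A)
E
```

```text
contact s -0.005999999999999993 f -1.7043086724494938 t 11.95
6 [-1.92  0.71 -0.35]
12 [-0.13  0.24 -0.53]
18 [ 0.35 -0.24 -0.05]
24 [ 0.88 -0.33 -0.82]
30 [ 0.63 -0.05 -0.66]
35 [0.2  0.11 0.16]
40 [ 0.95 -1.03 -1.16]
t 15.375
```

View pics/c2.png

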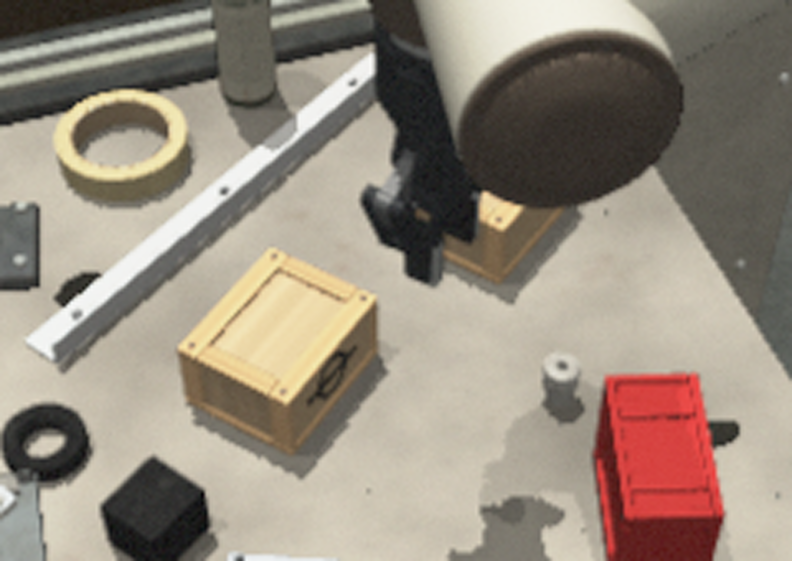

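View pics/wrist2.png

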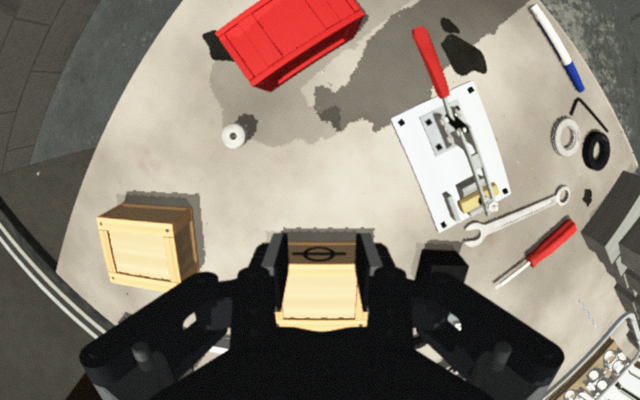

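The left crate's underside carries the stamp: ring and bar at c2 (330,375) and wrist (320,253). The right crate's underside in c1 (540,215) is bare. I'll check that by contrast and measure the lying stamped crate.

```bash
python3 - <<'E'
from h import *
d=ld('scene2'); f=lambda p:(180+p[0]/3.3-.3,90+p[1]/3.3-.3)
t=np.array([onz(d,*f(p),.06) for p in[(272,249),(377,294),(287,395),(180,347)]]); b=np.array([onz(d,*f(p),0) for p in[(290,451),(376,342)]])
print(t.round(3).tolist(),t.mean(0).round(3),np.linalg.norm(t-np.roll(t,-1,0),axis=1).round(3),b.round(3).tolist())
x=(t[0]-t[1]+t[3]-t[2]); y=t[3]-t[0]+t[2]-t[1]; print('yaw',np.degrees([np.arctan2(x[1],x[0]),np.arctan2(-y[0],y[1])]))
# underside of plain crate (scene1) vs stamped (scene2): darkest in centre patch
def patch(n,c):
    g=cv2.cvtColor(ld(n)['image'],cv2.COLOR_RGB2GRAY); src=np.float32([f(p) for p in c]); M=cv2.getPerspectiveTransform(src,np.float32([[0,0],[110,0],[110,60],[0,60]]))
    w=cv2.warpPerspective(g,M,(110,60))[12:48,20:90]; print(n,w.min(),w.mean().round(),w.max())
patch('scene1',[(497,222),(578,147),(575,200),(497,280)]); patch('scene2',[(287,395),(377,294),(375,340),(290,450)])
E
```

```text
[[0.599, 0.238, 0.06], [0.515, 0.221, 0.06], [0.501, 0.326, 0.06], [0.583, 0.343, 0.06]] [0.55  0.282 0.06 ] [0.085 0.105 0.084 0.106] [[0.501, 0.328, 0.0], [0.521, 0.217, 0.0]]
yaw [11.29600441  7.92751291]
scene1 94 99.0 174
scene2 28 75.0 110
```

The check agrees: plain min/mean 94/99, stamped 28/75. The lying crate is centred at (0.55, 0.282) with yaw about 9°, and the rail yaw is about 3.2°. Pushing with two spread fingertips, easing the yaw to the rail's.

```bash
python3 - <<'E'
from h import *
Z=np.array([0,0,1.]); y0,y1=.165,.056
E_=lambda y:np.array([np.cos(y),np.sin(y),0])
n=np.array([.506,.2745,.024]); e=E_(y0)
cp=np.array(env.current_position()); env.movel(cp+Z*.05,speed=.3)
env.move_ptp(n-e*.06+Z*.12,quat(y0)); env.set_gripper(.7); env.movel(n-e*.045,quat(y0),speed=.2)
env.movel(n-e*.022,speed=.1); grab('scene','scene3'); f0=np.array(env.current_ft_force())
s=-.022
while s<.0:
    s+=.002; env.movel(n+e*s,speed=.05); f=(np.array(env.current_ft_force())-f0)@e
    if f<-.8: break
print('contact',s,f,env.current_time_s())
p=n+e*s; L=.070; N=7
for i in range(1,N+1):
    y=y0+(y1-y0)*i/N; p=p+E_((y0+y1)/2)*L/N; env.movel(p,quat(y),speed=.06); print((np.array(env.current_ft_force())-f0).round(1),end=' ')
k=0;e=E_(y1)
while k<.03:
    k+=.0015; env.movel(p+e*k,quat(y1),speed=.04); f=(np.array(env.current_ft_force())-f0)@e; print(round(f,1),end=' ')
    if f<-9: break
print('end',np.array(env.current_position()).round(4),k,env.current_ft_torque(),env.current_time_s())
grab('scene','scene4'); grab('wrist','wrist4')
a=ld('scene4')['image'][:,:,::-1]
cv2.imwrite('pics/c4.png',cv2.resize(a[90:240,170:370],None,fx=4,fy=4,interpolation=cv2.INTER_CUBIC))
E
```

```text
contact -0.009999999999999993 -1.3077878722032827 19.35
[1.  1.5 1. ] [ 1.   0.7 -0.8] [1.1 1.2 0.5] [ 0.8  0.8 -0.6] [ 1.1  0.8 -0.4] [-0.1  1.5  0.2] [ 0.8  1.3 -0.7] -1.5 -3.9 -3.8 -1.8 -3.3 -3.0 -3.0 -3.0 -3.3 -2.5 -3.4 -5.9 -10.5 end [0.5825 0.2815 0.024 ] 0.0195 [0.33554779 2.95239043 0.04316334] 24.8167
```

View pics/c4.png

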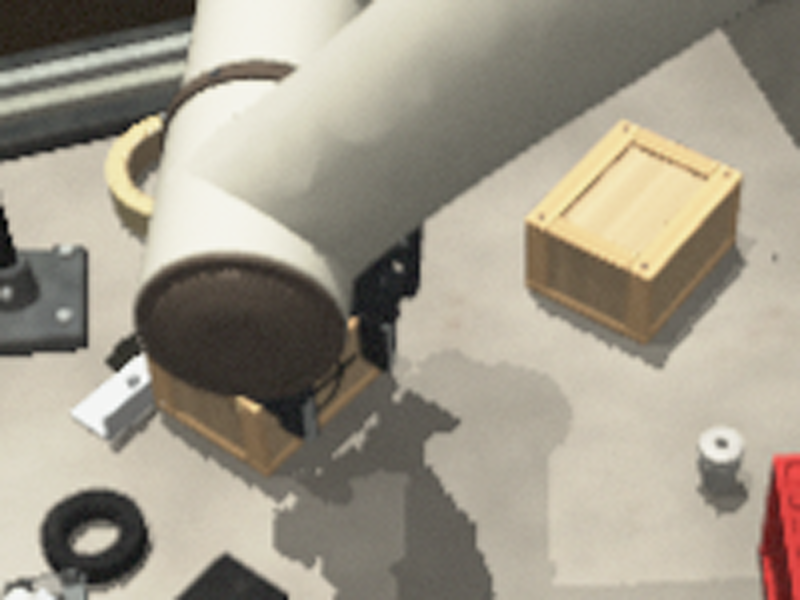

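Contact with the rail (10 N) came at the predicted place, TCP x = 0.5825. The plain crate lies undisturbed at (635,230) in the crop. I'll press a touch more to seat it, then withdraw and look.

```bash
python3 - <<'E'
from h import *
e=np.array([np.cos(.056),np.sin(.056),0]); p=np.array(env.current_position()); k=0
while k<.006:
    k+=.001; env.movel(p+e*k,quat(.056),speed=.03); f=np.array(env.current_ft_force()); print(f.round(1),end=' ')
    if abs(f@e)>22: break
env.movel(p-e*.05,speed=.08); env.movel(p-e*.1+np.array([0,0,.16]),speed=.3)
q=env.current_joints(); q=list(q); q[0]-=1.2; env.move_j(q)
grab('scene','scene5'); print(env.current_time_s())
a=ld('scene5')['image'][:,:,::-1]
cv2.imwrite('pics/c5.png',cv2.resize(a[100:240,180:370],None,fx=4.2,fy=4.2,interpolation=cv2.INTER_CUBIC))
E
```

```text
[-7.5  0.6  3.8] [-9.4  1.6  6.1] [-13.    1.9   8.5] [-16.2   1.9   9.3] [-19.6   3.2  10.6] [-21.9   3.6  12.8] 30.2667
```

View pics/c5.png

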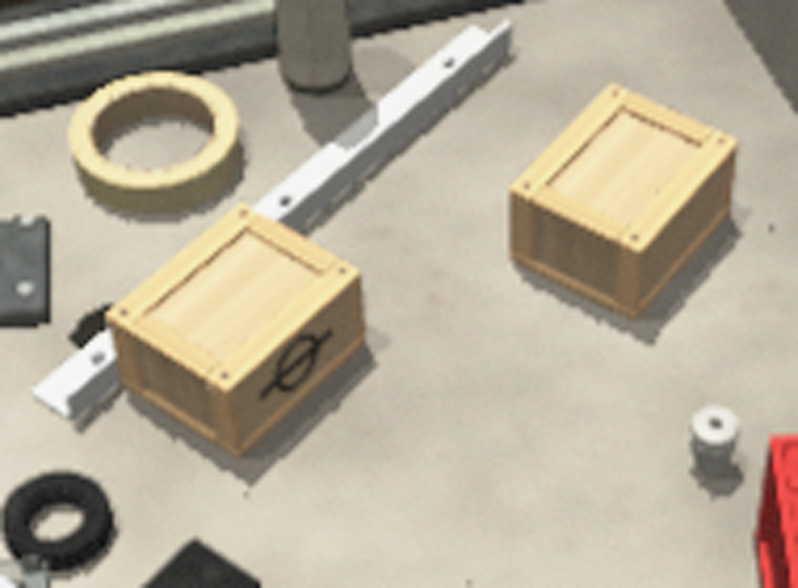

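The stamped crate lies at the rail with its stamp facing the robot at (297,360). The plain crate, collet and ring gauge look unmoved. One numeric check of the flatness.

```bash
python3 - <<'E'
from h import *
d=ld('scene5'); f=lambda p,s=4.2,o=(180,100):(o[0]+p[0]/s-.3,o[1]+p[1]/s-.3)
t=np.array([onz(d,*f(p),.06) for p in[(243,206),(362,268),(229,385),(107,309)]]); b=np.array([onz(d,*f(p),0) for p in[(365,335),(240,455),(130,393)]])
r=np.array([onz(d,*f(p),0) for p in[(75,420),(512,48)]])
print(t.round(4).tolist(),b.round(4).tolist(),r.round(4).tolist())
ang=lambda a,b:np.degrees(np.arctan2(b[0]-a[0],a[1]-b[1]))
print('lid',ang(t[3],t[0]),'near',ang(t[2],t[1]),'nearbot',ang(b[1],b[0]),'rail',ang(*r))
def gap(p): 
    k=(r[1]-r[0])[:2]; k/=np.linalg.norm(k); v=(p-r[0])[:2]; return v[0]*k[1]-v[1]*k[0]
print([round(gap(p),4) for p in(t[0],t[3],b[0],b[1],b[2])])
E
```

```text
[[0.6803, 0.2372, 0.06], [0.5958, 0.2283, 0.06], [0.5905, 0.3358, 0.06], [0.6796, 0.341, 0.06]] [[0.5995, 0.2268, 0.0], [0.591, 0.3358, 0.0], [0.6697, 0.3448, 0.0]] [[0.6783, 0.3781, -0.0], [0.6994, -0.0197, 0.0]]
lid 0.3970826854265299 near 2.79395915104672 nearbot 4.4703195882405895 rail 3.035502144583025
[np.float64(0.0055), np.float64(0.0008), np.float64(0.0867), np.float64(0.0894), np.float64(0.0103)]
```

```bash
python3 - <<'E'
from h import *
d=grab('side','side6'); a=ld('side6')['image'][:,:,::-1]; b=ld('scene5')['image'][:,:,::-1]
A=cv2.resize(a[180:280,160:300],(532,380),interpolation=cv2.INTER_CUBIC)
B=cv2.resize(b[140:200,195:275],(266*1,200),interpolation=cv2.INTER_CUBIC)
C=np.zeros((590,640,3),np.uint8); C[:380,:532]=A; B=cv2.resize(b[140:192,195:275],(320,208),interpolation=cv2.INTER_CUBIC); C[381:589,:320]=B
cv2.imwrite('pics/c6.png',C)
E
```

```text
(no output)
```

View pics/c6.png

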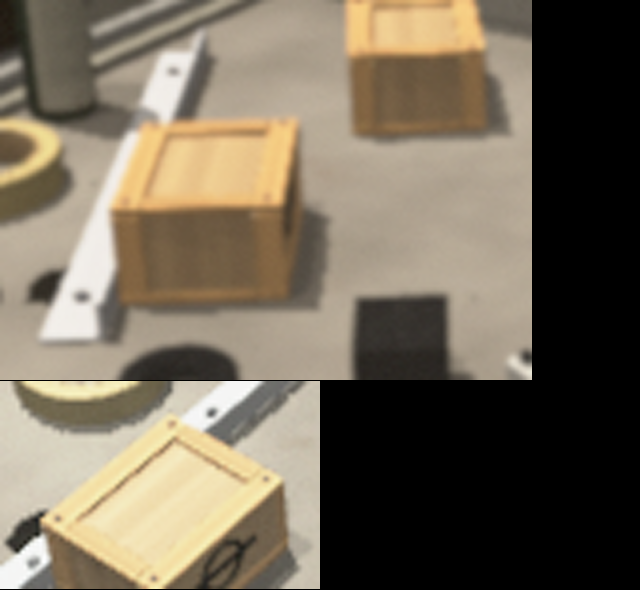

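```bash
python3 - <<'E'
from h import *
d=ld('scene5'); s=ld('side6'); g=lambda p:(160+p[0]/3.8-.3,180+p[1]/3.8-.3); f=lambda p:(180+p[0]/4.2-.3,100+p[1]/4.2-.3)
for a,b in(((243,206),(146,121)),((107,309),(113,210)),((362,268),(299,120)),((229,385),(284,210))):
    p,e=tri(ray(d,*f(a)),ray(s,*g(b))); print(p.round(4),round(e,4),onz(s,*g(b),.06).round(4))
for q,z in(((205,32),.024),((104,305),.024),((122,305),0),((118,335),0)): print(onz(s,*g(q),z).round(4))
E
```

```text
[0.6811 0.2377 0.0627] 0.0023 [0.6853 0.2281 0.06  ]
[0.6779 0.3417 0.0604] 0.001 [0.677  0.3423 0.06  ]
[0.5954 0.2287 0.0606] 0.0001 [0.5957 0.2271 0.06  ]
[0.5906 0.3351 0.057 ] 0.0017 [0.5879 0.3432 0.06  ]
[ 0.6992 -0.0135  0.024 ]
[0.6765 0.3782 0.024 ]
[0.6793 0.3378 0.    ]
[0.6742 0.3683 0.    ]
```

The side view gives a lid yaw of about 4° against the rail's 3.3°, with gaps of 0 on the right and about 1.6 mm on the left, which is near the noise. As cheap insurance I'll give one gentle push with closed fingers slightly left of centre, which lets the crate square itself on the rail.

```bash
python3 - <<'E'
from h import *
y=.056; e=np.array([np.cos(y),np.sin(y),0]); n=np.array([.592,.295,.022]); Z=np.array([0,0,1.])
q=list(env.current_joints()); q[0]+=1.2; env.move_j(q)
env.move_ptp(n-e*.07+Z*.13,quat(y)); env.set_gripper(0.); env.movel(n-e*.05,speed=.2); env.movel(n-e*.025,speed=.1)
env.wait(.1); f0=np.array(env.current_ft_force()); s=-.025
while s<.008:
    s+=.0015; env.movel(n+e*s,speed=.04); f=(np.array(env.current_ft_force())-f0)@e; print(round(f,1),end=' ')
    if f<-14: break
print(s); p=np.array(env.current_position())
env.movel(p-e*.05,speed=.08); env.movel(p-e*.1+Z*.16,speed=.3)
q=list(env.current_joints()); q[0]-=1.2; env.move_j(q)
a=ld('side6')['image'].astype(int); b0=ld('scene5')['image'].astype(int)
b=grab('side','side7')['image'].astype(int); c=grab('scene','scene7')['image'].astype(int)
for n_,x,w in(('side',a,b),('scene',b0,c)):
    m=(abs(x-w).max(2)>45).astype(np.uint8); print(n_,[cv2.boundingRect(k) for k in cv2.findContours(m,0,2)[0] if cv2.contourArea(k)>3])
print(env.current_time_s())
E
```

```text
-0.9 -0.5 -0.1 -0.2 -0.8 -0.1 -0.7 -0.6 -0.1 -1.6 -6.3 -10.4 -14.7 -0.005499999999999996
side [(295, 98, 3, 9), (300, 88, 14, 21), (288, 79, 4, 4), (293, 58, 3, 19), (314, 57, 12, 50), (317, 34, 3, 18), (292, 33, 3, 20), (285, 0, 7, 12)]
scene [(486, 276, 7, 5), (482, 228, 4, 7), (568, 226, 6, 9), (476, 222, 5, 6), (495, 197, 13, 10), (448, 24, 4, 9), (444, 14, 4, 6), (454, 11, 4, 5), (449, 9, 4, 4), (454, 8, 29, 30), (479, 4, 24, 34), (442, 3, 3, 6), (487, 0, 7, 6), (453, 0, 6, 9)]
41.9417
```

The force rose stiffly at once (about 3 N/mm of commanded travel), and nothing but the arm changed in the images. So the crate was already seated and everything else is undisturbed.

```bash
python3 -c "
from workcell import env
print(env.close_job())"
```

```text
the job is handed in; nothing more can be done
None
```

I tipped and checked both crates, then pushed the left one, which carries the stamp, lying, until its lid sat against the rail (flat to within measuring error); the plain one stays where it fell, nothing else appears to have moved, and the job went in at about 42 s.

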